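Make up the lathe's two change-gear studs

TASK

Make up the lathe's two change-gear studs from the loose parts: on the post of the blue-footed stand put the large steel gear at the bottom, then the red spacer, then the brass gear on top; on the post of the yellow-footed stand put the black spacer first and the small white gear on top of it. Every part must sit flat and fully down on the one below it, and be let go. Leave the oil can, the red-lidded tin and the wooden former where they stand.

Things in the scene. Friction and masses are not known exactly. Their poses are not given: they have to be found in the camera images.
- blue_stand: The stud stand with the blue foot. Fixed to the bench. Round foot 72 mm across and 8 mm high, on it a round shoulder 36 mm across whose top (on which the first part rests) is 16 mm above the bench, and a plain upright steel post 16 mm across with a chamfered tip 60 mm above the bench. Origin: centre of the foot's underside, on the post's axis; z up.
- yellow_stand: The stud stand with the yellow foot. Fixed to the bench. Round foot 72 mm across and 8 mm high, on it a round shoulder 36 mm across whose top (on which the first part rests) is 16 mm above the bench, and a plain upright steel post 16 mm across with a chamfered tip 60 mm above the bench. Origin: centre of the foot's underside, on the post's axis; z up.
- steel_gear: Large dark grey steel change gear, 62 mm over the teeth, about 0.2 kg. Flat-sided, 12 mm thick, with a plain 22 mm bore that slips over a 16 mm post with 3 mm of play all round. Lies flat on the bench; loose; origin: centre of its underside, on the bore's axis; z up along the bore.
- brass_gear: Medium brass (golden) change gear, 50 mm over the teeth, about 0.13 kg. Flat-sided, 12 mm thick, with a plain 22 mm bore that slips over a 16 mm post with 3 mm of play all round. Lies flat on the bench; loose; origin: centre of its underside, on the bore's axis; z up along the bore.
- white_gear: Small white nylon change gear, 42 mm over the teeth, about 0.03 kg. Flat-sided, 12 mm thick, with a plain 22 mm bore that slips over a 16 mm post with 3 mm of play all round. Lies flat on the bench; loose; origin: centre of its underside, on the bore's axis; z up along the bore.
- red_spacer: Red plastic spacer ring, smooth, 34 mm across, about 0.03 kg. Flat-sided, 12 mm thick, with a plain 22 mm bore that slips over a 16 mm post with 3 mm of play all round. Lies flat on the bench; loose; origin: centre of its underside, on the bore's axis; z up along the bore.
- black_spacer: Black plastic spacer ring, smooth, 34 mm across, about 0.03 kg. Flat-sided, 12 mm thick, with a plain 22 mm bore that slips over a 16 mm post with 3 mm of play all round. Lies flat on the bench; loose; origin: centre of its underside, on the bore's axis; z up along the bore.
- oil_can: Small yellowish oil can, body 64 mm across and 90 mm high, with a thin bent spout up to 152 mm; stands loose at the back; a bystander. Origin: centre of its underside; z up.
- paste_tin: Flat round tin with a red lid, 69 mm across, 25 mm high, stands loose at the back; a bystander. Origin: centre of its underside; z up.
- former_a: Turned wooden former, 57 mm across, 48 mm high, stands loose on the left beside the lathe; a bystander. Origin: centre of its underside; z up.
Mind the look-alikes: they are no part of the job. Several things look just like the steel_gear: the one meant starts farthest from the robot's base.

How it is judged:
At the end, for the whole second after the job is handed in: Blue-footed stand, from below: steel gear, red spacer, brass gear; yellow-footed: black spacer, white gear. Each on its post (within 6 mm of the axis), flat (0.1 rad), underside 16, 28 or 40 mm above the bench for first, second, third (within 4 mm), released and at rest (horizontal distance between each of steel_gear, red_spacer, brass_gear and blue_stand below 0.006 m and z of steel_gear in the frame of blue_stand between 0.012 and 0.02 m and angle between the z axis of each of steel_gear, red_spacer, brass_gear and the z axis of blue_stand, either way round below 0.1 rad and linear speed of each of steel_gear, red_spacer, brass_gear, black_spacer, white_gear below 0.02 m/s and angular speed of each of steel_gear, red_spacer, brass_gear, black_spacer, white_gear below 0.2 rad/s and z of red_spacer in the frame of blue_stand between 0.024 and 0.032 m and z of brass_gear in the frame of blue_stand between 0.036 and 0.044 m and horizontal distance between each of black_spacer, white_gear and yellow_stand below 0.006 m and z of black_spacer in the frame of yellow_stand between 0.012 and 0.02 m and angle between the z axis of each of black_spacer, white_gear and the z axis of yellow_stand, either way round below 0.1 rad and z of white_gear in the frame of yellow_stand between 0.024 and 0.032 m); the robot touches nothing.
It fails at once if the oil can is shifted by more than 25 mm or tipped over (distance of oil_can from where it was at the start of the episode above 0.025 m or angle between oil_can's own z axis and vertical above 0.4 rad).
It fails at once if the red-lidded tin is shifted by more than 25 mm or tipped over (distance of paste_tin from where it was at the start of the episode above 0.025 m or angle between paste_tin's own z axis and vertical above 0.4 rad).
It fails at once if the wooden former is shifted by more than 25 mm or tipped over (distance of former_a from where it was at the start of the episode above 0.025 m or angle between former_a's own z axis and vertical above 0.4 rad).
It also fails if it takes over 102 s, if anything falls off the work surface, if the arm or the gripper's body presses on something with over 40 N, if the wrist force passes 120 N, or if a joint passes its speed limit or range.

ROBOT

A 7-joint arm with a two-finger parallel gripper is mounted at the origin on a cart in front of the work surface, level with it; the furniture and walls round the work are solid. World frame = base frame: x ahead of the robot, y to its left, z up, the work surface at z = 0. Lengths are in m, angles in rad, forces in N, time in s.
With the tool pointing down it reaches from about 0.425 to 1.025 m from the base axis. Payload 9.4 kg.
Tool frame: the origin (TCP) lies midway between the tips of the shut fingers; the grasp point (between the pads) lies ctrl.pinch_z behind it (ctrl.pinch_z is the distance from the TCP to the grasp point, in m); z points along the fingers, y is the line along which they close (so a half turn about z gives the same grasp; the last joint's range is limited). The gripper opens to 85 mm and grips with 20 to 120 N. Pads are 22 mm wide; open, the fingers measure 114 mm over their backs; the gripper's body (76 mm by 85 mm) begins 54 mm behind the grasp point. The pads swing forward as they close: fully open they stand 13 mm farther back than shut.
Start: joints at [1.244, 0.599, -0.003, 1.599, 0.002, 0.943, -0.08], TCP at [0.179, -0.702, 0.231] pointing down, gripper open.
Joint ranges: [-2.57, 2.57], [-0.35, 1.97], [-1.29, 1.29], [0.11, 2.56], [-1.05, 4.19], [0.11, 1.86], [-2.63, 2.63]. Speed limits (rad/s): [2.22, 2.22, 3.01, 3.01, 3.14, 3.14, 3.14].

INTERFACE

Orientations are given as a 3x3 rotation matrix whose columns are the frame's x, y, z axes.
In Python, from cell import ctrl, cams, sign_off gives the robot as it stands. The module is installed in compiled form; this text tells all that it offers.
- The arm moves only by the tool apply_moves, never from a script. Its argument "plan" is a list of rows, each an object with "dp": the shift along the world's x, y, z in units of 60 mm (1.0 is 60 mm), a list of three; "rotation": the turn, a rotation vector about the world's x, y, z in units of 8 degrees (1.0 is 8 degrees), a list of three; "hand": the opening, from 0 (shut) to 1 (fully open). In form: [{"dp": [tx, ty, tz], "rotation": [rx, ry, rz], "hand": hand}, ...]. A call has 1 to 8 rows; each row shifts and turns the commanded pose from where the row before left it; what a row does not reach is not made up. A row lasts 1/8 s, in which the tool goes at most 62.5 mm and 10.7 degrees, less where a joint would pass 70% of its speed; a pose out of reach is approached as far as the arm can. A call is refused whole if a number of a shift passes 1 or a number of a turn 1, either way. A call with a gripper value outside its range is refused whole. The fingers move at their own pace and stop on an object; "newtons" is the grip in N (left out, the last holds). Time passes only in rows, so rows that do not move let the fingers close. It gives the time, the measured TCP pose, the force, the opening and the grip force at its end, in the units of the state.
- ctrl.read_state(): the state, without advancing time (a new reading comes with each control period).
- cams.camera(name): name is "scene" or "top"; returns a dict with "frame" (480x640x3 uint8, blue, green, red), "fx", "fy", "cx", "cy" (pixels), "xyz" and "rotation" of the camera in the world. Camera axes: x right, y up, looking along -z (the intrinsics and any distortion apply to the point x, -y, -z); pixel columns grow to the right and rows downward; lengths in m; the calibration is good to about 2 mm. A picture is of the moment at which its call begins. There is no depth.
- sign_off(): hands the job in; it is judged then, once.
The state is a dict: "time": time; "joints": joint angles; "qvel": joint speeds; "joint_torque": joint torques, N m; "position": TCP position; "tool_rot": TCP orientation; "contact_force": force on the tool from outside, world axes, zero at the start; "wrist_torque": the same for the moment, N m; "grip_width": finger opening in m; "gripper_force": force on a finger pad.
Only numpy, scipy, OpenCV 4.12 (cv2) and the standard library are available. Lean on these libraries where they do the work, as an engineer would, in place of code of your own. Each camera call takes 0.05 s, during which the arm holds its last target. There are 200 camera calls.

## Working session

There is one attempt and no reset: what is moved stays moved. The work goes in short steps, Python scripts to look and compute and a tool call to move; the robot and the scene stay as the last step left them, time stands still between calls to the robot, and variables do not carry over. Pictures are saved under pics/ and viewed, at most 14 in all, crops included, and the job is handed in when it is done.

Besides the shell and the picture viewer there is one more tool, called after ">>>" by a JSON object that holds its "fn" and its "kwargs". apply_moves: Moves the arm, as the interface text tells. Its arguments: {"type":"object","properties":{"plan":{"type":"array","items":{"type":"object","properties":{"dp":{"type":"array","items":{"type":"number"}},"rotation":{"type":"array","items":{"type":"number"}},"hand":{"type":"number"}}}},"newtons":{"type":"number"}},"required":["plan"]}

```bash
mkdir -p pics
python3 - <<'E'
from cell import ctrl,cams
import cv2,numpy as np
np.set_printoptions(precision=4,suppress=True)
for n in("scene","top"):
    c=cams.camera(n); cv2.imwrite(f"pics/{n}0.png",c["frame"])
    print(n,{k:v for k,v in c.items() if k!="frame"})
print(ctrl.read_state(),ctrl.pinch_z)
E
```

```text
scene {'fx': 589.2713808637602, 'fy': 589.2713808637602, 'cx': 309.90556644249403, 'cy': 236.62808420546224, 'xyz': array([-0.2148, -0.4637,  0.4842]), 'rotation': array([[ 0.5006,  0.4126, -0.761 ],
       [-0.8655,  0.2234, -0.4483],
       [-0.015 ,  0.8831,  0.469 ]])}
top {'fx': 449.11687680516917, 'fy': 449.11687680516917, 'cx': 314.20861372134016, 'cy': 238.67255649085476, 'xyz': array([ 0.4932, -0.0355,  0.9043]), 'rotation': array([[ 0.0011,  0.9992, -0.0398],
       [-0.9996, -0.0001, -0.0299],
       [-0.0299,  0.0398,  0.9988]])}
{'time': 0.1, 'joints': array([ 1.2443,  0.6001, -0.0025,  1.6   ,  0.0018,  0.9429, -0.0798]), 'qvel': array([ 0.0015, -0.0016, -0.0012, -0.0021, -0.0004,  0.0009,  0.0001]), 'joint_torque': array([  0.0047, -77.7986,   1.5694, -25.8625,   0.0126,   0.0054,
         0.    ]), 'position': array([ 0.1791, -0.7021,  0.2305]), 'tool_rot': array([[ 0.9689,  0.2473, -0.0005],
       [ 0.2473, -0.9689,  0.0013],
       [-0.0001, -0.0014, -1.    ]]), 'contact_force': array([-0.7232,  0.097 , -0.1411]), 'wrist_torque': array([-0.0742,  0.0178, -0.0287]), 'gripper_force': 0.0, 'grip_width': 0.08551440863416679} 0.0187
```

View pics/scene0.png

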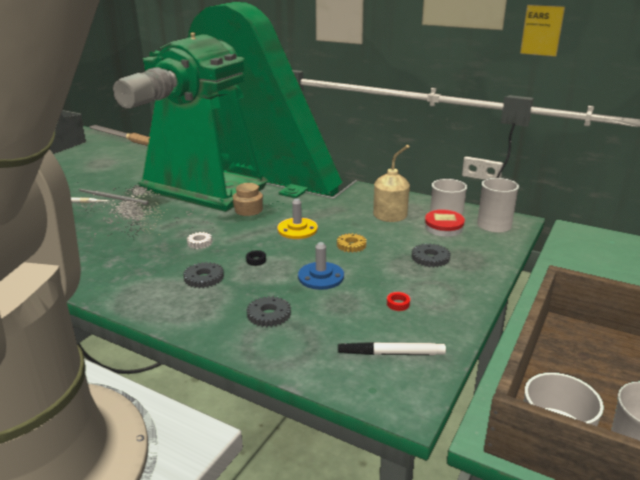

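View pics/top0.png

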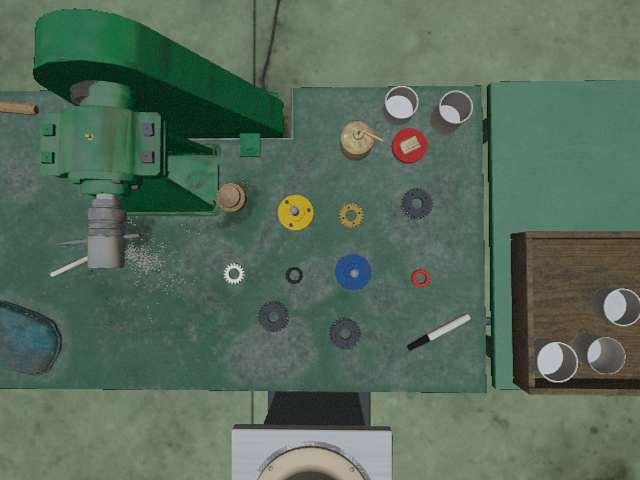

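The target steel gear is the one at top-image (416,204). The brass gear is at (351,215), the red spacer (420,278), the black spacer (294,275) and the white gear (234,273). The blue stand is at (353,272) and the yellow stand at (295,212). Next I measure them in both views.

```bash
cat > h.py <<'E'
import cv2,numpy as np
from cell import ctrl,cams
np.set_printoptions(precision=4,suppress=True)
def ray(c,u,v):
    d=c["rotation"]@np.array([(u-c["cx"])/c["fx"],-(v-c["cy"])/c["fy"],-1]); return c["xyz"],d
def onz(c,u,v,z):
    o,d=ray(c,u,v); return o+d*(z-o[2])/d[2]
def tri(a,b):
    A=[];B=[]
    for o,d in(a,b):
        d=d/np.linalg.norm(d);P=np.eye(3)-np.outer(d,d);A.append(P);B.append(P@o)
    return np.linalg.lstsq(np.vstack(A),np.hstack(B),rcond=None)[0]
def mask(f,col):
    h,s,v=[x.astype(int) for x in cv2.split(cv2.cvtColor(f,cv2.COLOR_BGR2HSV))]
    return {"dark":(v<82)&(s<70),"black":(v<50),"gold":(h>10)&(h<30)&(s>110)&(v>80),"white":(v>125)&(s<60),
     "red":((h<8)|(h>172))&(s>150)&(v>100),"blue":(h>100)&(h<125)&(s>120),"yellow":(h>18)&(h<32)&(s>150)&(v>120)}[col].astype(np.uint8)
def blob(c,col,u,v,r):
    m=mask(c["frame"],col); k=np.zeros_like(m); cv2.circle(k,(u,v),r,1,-1); m=m*k
    n,l,s,ce=cv2.connectedComponentsWithStats(m,connectivity=8)
    i=1+np.argmax(s[1:,4]); cn=max(cv2.findContours((l==i).astype(np.uint8),cv2.RETR_EXTERNAL,cv2.CHAIN_APPROX_NONE)[0],key=len)
    e=cv2.fitEllipse(cv2.convexHull(cn)) 
    return np.array(e[0]),np.array(e[1]),s[i,4]
E
python3 - <<'E'
from h import *
t=cams.camera("top");s=cams.camera("scene")
T=dict(steel=("dark",416,204,24,431,255,26,.012),brass=("gold",351,215,20,352,242,22,.012),red=("red",420,278,16,399,301,18,.012),
black=("black",294,275,14,256,257,15,.012),white=("white",234,273,16,200,240,18,.012),blue=("blue",353,272,26,321,275,30,.008),yellow=("yellow",295,212,26,298,228,26,.008))
for n,(col,u,v,r,u2,v2,r2,z) in T.items():
    a=blob(t,col,u,v,r);b=blob(s,col,u2,v2,r2)
    p=onz(t,*a[0],z)
    print(n,a,b[0],b[1],"top",p,"scene",onz(s,*b[0],z)[:2],"tri",tri(ray(t,*a[0]),ray(s,*b[0])),"dia",a[1].mean()/449*(.9-z), "R",np.hypot(*p[:2]))
def crop(f,x,y,w,h,k):return cv2.resize(f[y:y+h,x:x+w],None,fx=k,fy=k,interpolation=cv2.INTER_CUBIC)
cv2.imwrite("pics/crop1.png",np.vstack([crop(t["frame"],210,180,240,120,3.3333)[:300],crop(t["frame"],210,180,240,120,3.3333)[100:400]]) if 0 else crop(t["frame"],210,180,240,120,3.3333))
E
```

```text
steel (array([416.5152, 203.395 ]), array([31.0418, 31.5252]), np.int32(607)) [430.6279 255.9082] [20.5957 38.586 ] top [ 0.5987 -0.2116  0.012 ] scene [ 0.5866 -0.2151] tri [ 0.5991 -0.2121  0.005 ] dia 0.06187020377857913 R 0.6349733273483131
brass (array([350.705, 214.912]), array([23.8654, 24.3291]), np.int32(322)) [350.981  242.2884] [18.3792 30.5307] top [ 0.576  -0.0813  0.012 ] scene [ 0.5668 -0.0829] tri [ 0.5757 -0.0802  0.0072] dia 0.04765781288741691 R 0.5817364184543646
red (array([420.1715, 277.7693]), array([16.4918, 17.1081]), np.int32(136)) [397.8    300.7458] [18.9003 24.0013] top [ 0.4517 -0.2175  0.012 ] scene [ 0.4435 -0.2182] tri [ 0.4508 -0.2171  0.0075] dia 0.033225677133403006 R 0.5013518067036316
black (array([293.8812, 275.0258]), array([16.0962, 16.4789]), np.int32(109)) [255.6787 257.8334] [13.8989 19.529 ] top [0.4565 0.0315 0.012 ] scene [0.4473 0.028 ] tri [0.4557 0.0329 0.0063] dia 0.032212346389192785 R 0.4575970836213134
white (array([233.57  , 273.2181]), array([20.5879, 21.6449]), np.int32(230)) [198.0362 237.6183] [27.5401 39.4675] top [0.4598 0.152  0.012 ] scene [0.4571 0.1546] tri [0.4587 0.1537 0.0113] dia 0.0417625180692609 R 0.48430014059326437
blue (array([352.647 , 271.7715]), array([35.5121, 35.7177]), np.int32(906)) [320.5303 274.9551] [26.9287 45.6265] top [ 0.4631 -0.0851  0.008 ] scene [ 0.4572 -0.0856] tri [ 0.4623 -0.0842  0.0049] dia 0.07075387444103215 R 0.47082908308527
yellow (array([295.2714, 212.1563]), array([34.8405, 35.2774]), np.int32(869)) [297.0035 227.7133] [21.4794 40.2577] top [0.5821 0.0294 0.008 ] scene [0.5763 0.0286] tri [0.5818 0.0306 0.0051] dia 0.0696495018090331 R 0.5828662140476616
```

View pics/crop1.png

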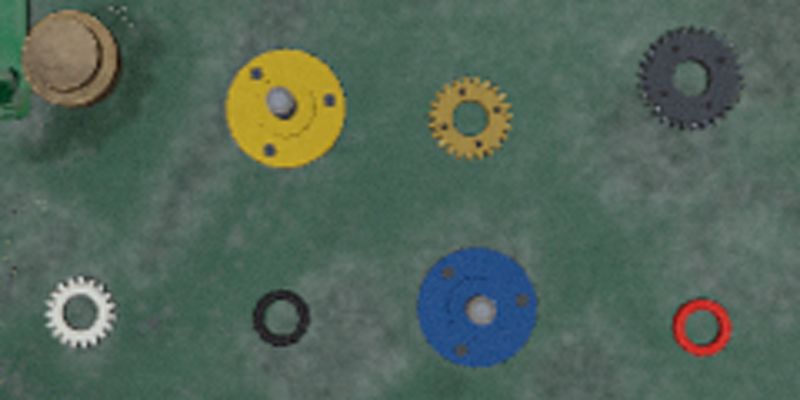

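Both views agree: the part centres are about 6 mm up, as expected for lying parts. First move: go to the steel gear and square the yaw.

>>> {"fn": "apply_moves", "kwargs": {"plan": [{"dp": [0.3,0.35,0],"rotation": [0,0,-0.4],"hand": 1},{"dp": [0.6,0.7,0],"rotation": [0,0,-0.7],"hand": 1},{"dp": [0.6,0.7,0],"rotation": [0,0,-0.69],"hand": 1},{"dp": [0.6,0.7,0],"rotation": [0,0,0],"hand": 1},{"dp": [0.6,0.7,0],"rotation": [0,0,0],"hand": 1},{"dp": [0.6,0.7,0],"rotation": [0,0,0],"hand": 1},{"dp": [0.6,0.7,0],"rotation": [0,0,0],"hand": 1},{"dp": [0.6,0.7,0],"rotation": [0,0,0],"hand": 1}], "newtons": 40}}

```text
time: 1.2
position: [0.4502, -0.386, 0.2313]
tool_rot: [[1.0, -0.0, 0.0], [-0.0, -1.0, -0.0], [0.0, 0.0, -1.0]]
contact_force: [0.4, 1.0, 0.5]
grip_width: 0.0854
gripper_force: 0.0
```

>>> {"fn": "apply_moves", "kwargs": {"plan": [{"dp": [0.6,0.7,0],"rotation": [0,0,0],"hand": 1},{"dp": [0.6,0.7,0],"rotation": [0,0,0],"hand": 1},{"dp": [0.6,0.7,-0.2],"rotation": [0,0,0],"hand": 1},{"dp": [0.5,0.6,-0.4],"rotation": [0,0,0],"hand": 1},{"dp": [0.2,0.22,-0.8],"rotation": [0,0,0],"hand": 1},{"dp": [0,0,-0.9],"rotation": [0,0,0],"hand": 1},{"dp": [0,0,-0.4],"rotation": [0,0,0],"hand": 1},{"dp": [0,0,0],"rotation": [0,0,0],"hand": 1}]}}

```text
time: 2.2
position: [0.598, -0.2118, 0.0673]
tool_rot: [[1.0, 0.0, -0.004], [0.0, -1.0, 0.001], [-0.004, -0.001, -1.0]]
contact_force: [0.5, 0.2, 1.2]
grip_width: 0.0852
gripper_force: 0.0
```

Run:
```python
from h import *
t=cams.camera("top");s=cams.camera("scene")
f=lambda a,x,y:cv2.resize(a[y:y+100,x:x+130],None,fx=3,fy=3,interpolation=cv2.INTER_CUBIC)
cv2.imwrite("pics/c2.png",np.hstack([f(t["frame"],350,155),f(s["frame"],365,200)]))
print(ctrl.read_state()["position"])
```

```text
[ 0.5996 -0.2125  0.0699]
```

View pics/c2.png

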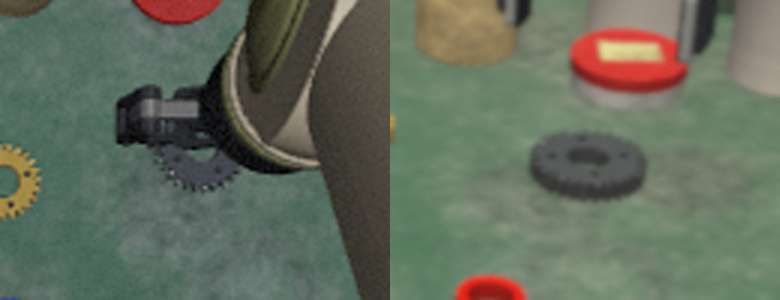

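```bash
cat >> h.py <<'E'
def proj(c,p):
    q=c["rotation"].T@(np.array(p)-c["xyz"]); return np.array([c["cx"]+c["fx"]*q[0]/-q[2],c["cy"]-c["fy"]*q[1]/-q[2]])
E
python3 - <<'E'
from h import *
for n in("top","scene"):
    c=cams.camera(n)
    for dy in(.0427,.05,.057,-.0427,-.057): print(n,dy,proj(c,[.5996,-.2125+dy,.0829]),proj(c,[.5996,-.2125+dy,.12]))
E
```

```text
top 0.0427 [401.1854 198.37  ] [404.6637 195.6178]
top 0.05 [397.1699 198.3811] [400.4573 195.6302]
top 0.057 [393.3213 198.3917] [396.426  195.6421]
top -0.0427 [448.3213 198.2395] [454.0472 195.4722]
top -0.057 [456.2428 198.2176] [462.3479 195.4478]
scene 0.0427 [409.8325 206.9973] [411.3628 185.5069]
scene 0.05 [405.5375 206.0812] [406.9816 184.6495]
scene 0.057 [401.4469 205.2087] [402.8095 183.833 ]
scene -0.0427 [462.3944 218.2087] [465.0253 196.0083]
scene -0.057 [471.6352 220.1798] [474.4685 197.8563]
```

Projection and picture agree to within 1–2 px. I descend and grip.

>>> {"fn": "apply_moves", "kwargs": {"plan": [{"dp": [0,0,-0.5],"rotation": [0,0,0],"hand": 1},{"dp": [0,0,-0.5],"rotation": [0,0,0],"hand": 1},{"dp": [0,0,-0.2],"rotation": [0,0,0],"hand": 1},{"dp": [0,0,0],"rotation": [0,0,0],"hand": 0.6},{"dp": [0,0,0],"rotation": [0,0,0],"hand": 0.6},{"dp": [0,0,0],"rotation": [0,0,0],"hand": 0.5},{"dp": [0,0,0],"rotation": [0,0,0],"hand": 0.4},{"dp": [0,0,0],"rotation": [0,0,0],"hand": 0.4}]}}

```text
time: 3.4
position: [0.5998, -0.2125, -0.0011]
tool_rot: [[1.0, -0.0, 0.002], [-0.0, -1.0, -0.001], [0.002, 0.001, -1.0]]
contact_force: [-1.9, 0.4, 7.1]
grip_width: 0.0597
gripper_force: 43.5
```

>>> {"fn": "apply_moves", "kwargs": {"plan": [{"dp": [0,0,0.2],"rotation": [0,0,0],"hand": 0.3},{"dp": [0,0,0.6],"rotation": [0,0,0],"hand": 0.3},{"dp": [0,0,0.7],"rotation": [0,0,0],"hand": 0.3},{"dp": [0,0,0.2],"rotation": [0,0,0],"hand": 0.3},{"dp": [0,0,0],"rotation": [0,0,0],"hand": 0.3}], "newtons": 60}}

```text
time: 4.03
position: [0.5996, -0.2125, 0.1004]
tool_rot: [[1.0, -0.0, 0.002], [-0.0, -1.0, -0.001], [0.002, 0.001, -1.0]]
contact_force: [-0.0, 1.0, -1.8]
grip_width: 0.0586
gripper_force: 64.9
```

Run:
```python
from h import *
t=cams.camera("top");s=cams.camera("scene")
f=lambda a,x,y:cv2.resize(a[y:y+100,x:x+130],None,fx=3,fy=3,interpolation=cv2.INTER_CUBIC)
cv2.imwrite("pics/c3.png",np.hstack([f(t["frame"],350,155),f(s["frame"],365,150)]))
print(ctrl.read_state()["position"],proj(s,[.6,-.2122,.107]),proj(t,[.6,-.2122,.112]))
```

```text
[ 0.5986 -0.212   0.0985] [436.7954 198.2625] [428.1134 195.9363]
```

View pics/c3.png

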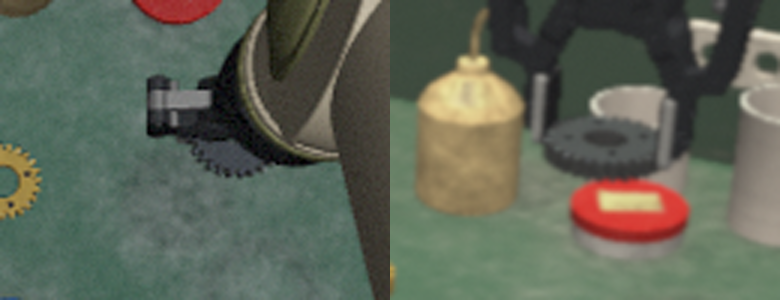

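The gear is held level, and its centre is where projected (scene 437,199). I carry it above the blue post.

>>> {"fn": "apply_moves", "kwargs": {"plan": [{"dp": [-0.3,0.28,0],"rotation": [0,0,0],"hand": 0.3},{"dp": [-0.6,0.56,0],"rotation": [0,0,0],"hand": 0.3},{"dp": [-0.6,0.56,0],"rotation": [0,0,0],"hand": 0.3},{"dp": [-0.5,0.47,0],"rotation": [0,0,0],"hand": 0.3},{"dp": [-0.27,0.25,0],"rotation": [0,0,0],"hand": 0.3},{"dp": [0,0,-0.3],"rotation": [0,0,0],"hand": 0.3},{"dp": [0,0,-0.2],"rotation": [0,0,0],"hand": 0.3},{"dp": [0,0,0],"rotation": [0,0,0],"hand": 0.3}]}}

```text
time: 5.12
position: [0.4624, -0.0852, 0.0679]
tool_rot: [[1.0, -0.0, -0.003], [-0.0, -1.0, 0.0], [-0.003, -0.0, -1.0]]
contact_force: [0.8, -0.3, -1.4]
grip_width: 0.0585
gripper_force: 64.9
```

Run:
```python
from h import *
t=cams.camera("top");s=cams.camera("scene")
f=lambda a,x,y:cv2.resize(a[y:y+75,x:x+100],None,fx=4,fy=4,interpolation=cv2.INTER_CUBIC)
cv2.imwrite("pics/c4.png",np.hstack([f(t["frame"],305,230),f(s["frame"],270,215)]))
print(ctrl.read_state()["position"],proj(s,[.4631,-.0851,.06]),proj(t,[.4631,-.0851,.06]),proj(s,[.4631,-.0851,.08]))
```

```text
[ 0.4629 -0.0854  0.0689] [321.9352 243.536 ] [354.1699 272.6931] [321.8627 231.7182]
```

View pics/c4.png

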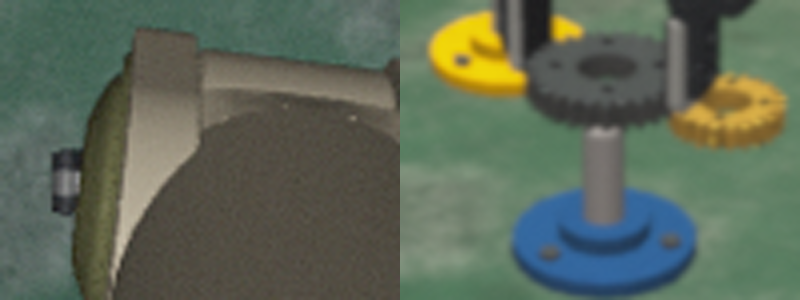

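The bore is over the post in the scene view (bore column 607, post 604). Lowering.

>>> {"fn": "apply_moves", "kwargs": {"plan": [{"dp": [0,0,-0.25],"rotation": [0,0,0],"hand": 0.3},{"dp": [0,0,-0.3],"rotation": [0,0,0],"hand": 0.3},{"dp": [0,0,-0.2],"rotation": [0,0,0],"hand": 0.3},{"dp": [0,0,-0.1],"rotation": [0,0,0],"hand": 0.3},{"dp": [0,0,0],"rotation": [0,0,0],"hand": 0.3}]}}

```text
time: 5.85
position: [0.463, -0.0852, 0.0181]
tool_rot: [[1.0, -0.0, -0.0], [-0.0, -1.0, 0.0], [-0.0, -0.0, -1.0]]
contact_force: [-0.4, -0.2, -1.5]
grip_width: 0.0584
gripper_force: 64.9
```

>>> {"fn": "apply_moves", "kwargs": {"plan": [{"dp": [0,0,-0.04],"rotation": [0,0,0],"hand": 0.3},{"dp": [0,0,0],"rotation": [0,0,0],"hand": 0.3},{"dp": [0,0,0],"rotation": [0,0,0],"hand": 0.95},{"dp": [0,0,0],"rotation": [0,0,0],"hand": 0.95},{"dp": [0,0,0],"rotation": [0,0,0],"hand": 0.95},{"dp": [0,0,0.3],"rotation": [0,0,0],"hand": 0.95},{"dp": [0,0,0.6],"rotation": [0,0,0],"hand": 0.95},{"dp": [0,0,0.6],"rotation": [0,0,0],"hand": 0.95}]}}

```text
time: 6.85
position: [0.4627, -0.0851, 0.1067]
tool_rot: [[1.0, -0.0, -0.001], [-0.0, -1.0, 0.0], [-0.001, -0.0, -1.0]]
contact_force: [-0.2, 0.1, 0.4]
grip_width: 0.0809
gripper_force: 0.0
```

>>> {"fn": "apply_moves", "kwargs": {"plan": [{"dp": [-0.05,-0.4,0],"rotation": [0,0,0],"hand": 0.7},{"dp": [-0.07,-0.8,0],"rotation": [0,0,0],"hand": 0.7},{"dp": [-0.07,-0.7,0],"rotation": [0,0,0],"hand": 0.7},{"dp": [0,-0.31,-0.3],"rotation": [0,0,0],"hand": 0.7},{"dp": [0,0,-0.6],"rotation": [0,0,0],"hand": 0.7},{"dp": [0,0,-0.5],"rotation": [0,0,0],"hand": 0.7},{"dp": [0,0,-0.31],"rotation": [0,0,0],"hand": 0.7},{"dp": [0,0,0],"rotation": [0,0,0],"hand": 0.7}]}}

```text
time: 7.85
position: [0.4509, -0.2174, 0.0022]
tool_rot: [[1.0, -0.0, -0.002], [0.0, -1.0, 0.001], [-0.002, -0.001, -1.0]]
contact_force: [0.6, 0.4, 0.1]
grip_width: 0.0598
gripper_force: 0.0
```

>>> {"fn": "apply_moves", "kwargs": {"plan": [{"dp": [0,0,0],"rotation": [0,0,0],"hand": 0.4},{"dp": [0,0,0],"rotation": [0,0,0],"hand": 0.2},{"dp": [0,0,0],"rotation": [0,0,0],"hand": 0.2},{"dp": [0,0,0],"rotation": [0,0,0],"hand": 0.2},{"dp": [0,0,0],"rotation": [0,0,0],"hand": 0.2}], "newtons": 30}}

```text
time: 8.48
position: [0.452, -0.2179, 0.0043]
tool_rot: [[1.0, -0.0, 0.001], [-0.0, -1.0, -0.001], [0.001, 0.001, -1.0]]
contact_force: [-1.1, 0.7, 8.6]
grip_width: 0.0317
gripper_force: 30.0
```

>>> {"fn": "apply_moves", "kwargs": {"plan": [{"dp": [0,0,0.3],"rotation": [0,0,0],"hand": 0.15},{"dp": [0,0,0.7],"rotation": [0,0,0],"hand": 0.15},{"dp": [0,0,0.5],"rotation": [0,0,0],"hand": 0.15},{"dp": [0.05,0.4,0.2],"rotation": [0,0,0],"hand": 0.15},{"dp": [0.07,0.8,0],"rotation": [0,0,0],"hand": 0.15},{"dp": [0.07,0.7,-0.1],"rotation": [0,0,0],"hand": 0.15},{"dp": [0,0.31,-0.4],"rotation": [0,0,0],"hand": 0.15},{"dp": [0,0,0],"rotation": [0,0,0],"hand": 0.15}]}}

```text
time: 9.48
position: [0.4625, -0.0835, 0.0748]
tool_rot: [[1.0, 0.003, -0.002], [0.003, -1.0, 0.001], [-0.002, -0.001, -1.0]]
contact_force: [-0.5, -0.6, -0.9]
grip_width: 0.0315
gripper_force: 30.0
```

Run:
```python
from h import *
s=cams.camera("scene")
f=lambda a,x,y:cv2.resize(a[y:y+85,x:x+100],None,fx=6,fy=6,interpolation=cv2.INTER_CUBIC)
cv2.imwrite("pics/c5.png",f(s["frame"],270,205))
print(ctrl.read_state()["position"])
```

```text
[ 0.4627 -0.0849  0.0754]
```

View pics/c5.png

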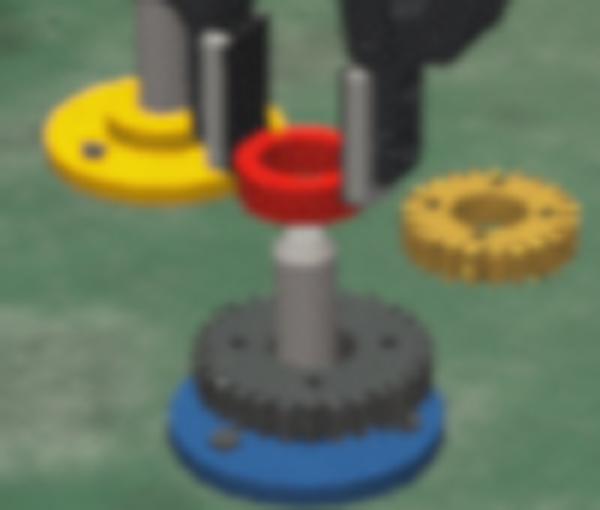

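Steel gear sits fully down, and the red ring is centred over the post (303 vs 305). Lower and release.

>>> {"fn": "apply_moves", "kwargs": {"plan": [{"dp": [0,0,-0.2],"rotation": [0,0,0],"hand": 0.15},{"dp": [0,0,-0.25],"rotation": [0,0,0],"hand": 0.15},{"dp": [0,0,-0.2],"rotation": [0,0,0],"hand": 0.15},{"dp": [0,0,-0.05],"rotation": [0,0,0],"hand": 0.15},{"dp": [0,0,0],"rotation": [0,0,0],"hand": 0.15}]}}

```text
time: 10.15
position: [0.4627, -0.0853, 0.0329]
tool_rot: [[1.0, -0.0, -0.001], [-0.0, -1.0, 0.0], [-0.001, -0.0, -1.0]]
contact_force: [-0.5, -1.4, -0.1]
grip_width: 0.0316
gripper_force: 30.0
```

>>> {"fn": "apply_moves", "kwargs": {"plan": [{"dp": [0,0,0],"rotation": [0,0,0],"hand": 0.6},{"dp": [0,0,0],"rotation": [0,0,0],"hand": 0.7},{"dp": [0,0,0],"rotation": [0,0,0],"hand": 0.8},{"dp": [0,0,0.3],"rotation": [0,0,0],"hand": 0.8},{"dp": [0,0,0.6],"rotation": [0,0,0],"hand": 0.8},{"dp": [0,0,0.3],"rotation": [0,0,0],"hand": 0.8},{"dp": [0,0,0],"rotation": [0,0,0],"hand": 0.8}]}}

```text
time: 11.02
position: [0.4637, -0.0851, 0.1065]
tool_rot: [[1.0, -0.0, 0.003], [-0.0, -1.0, -0.0], [0.003, 0.0, -1.0]]
contact_force: [-0.5, 0.0, -0.4]
grip_width: 0.0684
gripper_force: 0.0
```

>>> {"fn": "apply_moves", "kwargs": {"plan": [{"dp": [0.3,0,0],"rotation": [0,0,0],"hand": 0.85},{"dp": [0.7,0.03,0],"rotation": [0,0,0],"hand": 0.85},{"dp": [0.6,0.03,0],"rotation": [0,0,0],"hand": 0.85},{"dp": [0.28,0,-0.3],"rotation": [0,0,0],"hand": 0.85},{"dp": [0,0,-0.6],"rotation": [0,0,0],"hand": 0.85},{"dp": [0,0,-0.5],"rotation": [0,0,0],"hand": 0.85},{"dp": [0,0,-0.36],"rotation": [0,0,0],"hand": 0.85},{"dp": [0,0,0],"rotation": [0,0,0],"hand": 0.85}]}}

```text
time: 12.02
position: [0.5742, -0.0813, -0.0028]
tool_rot: [[1.0, -0.0, -0.004], [-0.0, -1.0, 0.0], [-0.004, -0.0, -1.0]]
contact_force: [-0.5, -0.4, 0.8]
grip_width: 0.0726
gripper_force: 0.0
```

>>> {"fn": "apply_moves", "kwargs": {"plan": [{"dp": [0,0,0],"rotation": [0,0,0],"hand": 0.5},{"dp": [0,0,0],"rotation": [0,0,0],"hand": 0.35},{"dp": [0,0,0],"rotation": [0,0,0],"hand": 0.3},{"dp": [0,0,0],"rotation": [0,0,0],"hand": 0.3},{"dp": [0,0,0],"rotation": [0,0,0],"hand": 0.3}], "newtons": 50}}

```text
time: 12.65
position: [0.5763, -0.0816, 0.0007]
tool_rot: [[1.0, -0.0, 0.001], [-0.0, -1.0, -0.0], [0.001, 0.0, -1.0]]
contact_force: [-1.3, -0.4, 6.8]
grip_width: 0.0473
gripper_force: 52.1
```

>>> {"fn": "apply_moves", "kwargs": {"plan": [{"dp": [0,0,0.3],"rotation": [0,0,0],"hand": 0.25},{"dp": [0,0,0.7],"rotation": [0,0,0],"hand": 0.25},{"dp": [0,0,0.5],"rotation": [0,0,0],"hand": 0.25},{"dp": [-0.3,0,0.2],"rotation": [0,0,0],"hand": 0.25},{"dp": [-0.7,-0.03,0],"rotation": [0,0,0],"hand": 0.25},{"dp": [-0.6,-0.03,-0.1],"rotation": [0,0,0],"hand": 0.25},{"dp": [-0.28,0,-0.4],"rotation": [0,0,0],"hand": 0.25},{"dp": [0,0,0],"rotation": [0,0,0],"hand": 0.25}]}}

```text
time: 13.65
position: [0.4597, -0.085, 0.071]
tool_rot: [[1.0, -0.0, -0.005], [-0.0, -1.0, 0.0], [-0.005, -0.0, -1.0]]
contact_force: [1.4, 0.2, -0.3]
grip_width: 0.0473
gripper_force: 51.8
```

Run:
```python
from h import *
s=cams.camera("scene")
f=lambda a,x,y:cv2.resize(a[y:y+85,x:x+100],None,fx=6,fy=6,interpolation=cv2.INTER_CUBIC)
cv2.imwrite("pics/c6.png",f(s["frame"],270,205))
print(ctrl.read_state()["position"])
```

```text
[ 0.4618 -0.0851  0.0716]
```

View pics/c6.png

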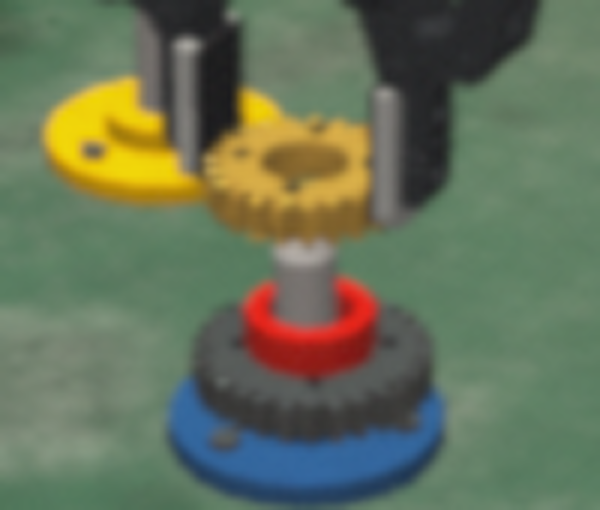

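Red is seated and brass is centred (305 vs 305). Lower and release.

>>> {"fn": "apply_moves", "kwargs": {"plan": [{"dp": [0,0,-0.15],"rotation": [0,0,0],"hand": 0.25},{"dp": [0,0,-0.2],"rotation": [0,0,0],"hand": 0.25},{"dp": [0,0,-0.12],"rotation": [0,0,0],"hand": 0.25},{"dp": [0,0,-0.03],"rotation": [0,0,0],"hand": 0.25},{"dp": [0,0,0],"rotation": [0,0,0],"hand": 0.25}]}}

```text
time: 14.32
position: [0.4629, -0.0851, 0.0415]
tool_rot: [[1.0, -0.0, -0.001], [-0.0, -1.0, 0.0], [-0.001, -0.0, -1.0]]
contact_force: [-0.2, -0.4, -0.5]
grip_width: 0.0469
gripper_force: 51.8
```

>>> {"fn": "apply_moves", "kwargs": {"plan": [{"dp": [0,0,0],"rotation": [0,0,0],"hand": 0.7},{"dp": [0,0,0],"rotation": [0,0,0],"hand": 0.8},{"dp": [0,0,0],"rotation": [0,0,0],"hand": 0.85},{"dp": [0,0,0.3],"rotation": [0,0,0],"hand": 0.85},{"dp": [0,0,0.6],"rotation": [0,0,0],"hand": 0.85},{"dp": [0,0,0.2],"rotation": [0,0,0],"hand": 0.85},{"dp": [0,0,0],"rotation": [0,0,0],"hand": 0.7}]}}

```text
time: 15.2
position: [0.4635, -0.0851, 0.1083]
tool_rot: [[1.0, -0.0, 0.002], [-0.0, -1.0, -0.0], [0.002, 0.0, -1.0]]
contact_force: [0.6, -0.9, 0.1]
grip_width: 0.0599
gripper_force: 0.0
```

>>> {"fn": "apply_moves", "kwargs": {"plan": [{"dp": [0,0.3,0],"rotation": [0,0,0],"hand": 0.7},{"dp": [-0.06,0.7,0],"rotation": [0,0,0],"hand": 0.7},{"dp": [-0.05,0.65,0],"rotation": [0,0,0],"hand": 0.7},{"dp": [0,0.29,-0.3],"rotation": [0,0,0],"hand": 0.7},{"dp": [0,0,-0.6],"rotation": [0,0,0],"hand": 0.7},{"dp": [0,0,-0.5],"rotation": [0,0,0],"hand": 0.7},{"dp": [0,0,-0.34],"rotation": [0,0,0],"hand": 0.7},{"dp": [0,0,0],"rotation": [0,0,0],"hand": 0.7}]}}

```text
time: 16.2
position: [0.4603, 0.0315, 0.0069]
tool_rot: [[1.0, -0.0, -0.013], [-0.0, -1.0, -0.002], [-0.013, 0.002, -1.0]]
contact_force: [-0.4, 0.2, 1.1]
grip_width: 0.0599
gripper_force: 0.0
```

>>> {"fn": "apply_moves", "kwargs": {"plan": [{"dp": [0,0,0],"rotation": [0,0,0],"hand": 0.4},{"dp": [0,0,0],"rotation": [0,0,0],"hand": 0.2},{"dp": [0,0,0],"rotation": [0,0,0],"hand": 0.2},{"dp": [0,0,0],"rotation": [0,0,0],"hand": 0.2},{"dp": [0,0,0],"rotation": [0,0,0],"hand": 0.2}], "newtons": 30}}

```text
time: 16.82
position: [0.461, 0.0315, 0.0094]
tool_rot: [[1.0, -0.0, -0.01], [-0.0, -1.0, -0.001], [-0.01, 0.001, -1.0]]
contact_force: [-1.4, -1.0, 7.2]
grip_width: 0.0302
gripper_force: 30.5
```

>>> {"fn": "apply_moves", "kwargs": {"plan": [{"dp": [0,0,0],"rotation": [0,0,0],"hand": 0.5},{"dp": [0,0,0],"rotation": [0,0,0],"hand": 0.6},{"dp": [0,0,0],"rotation": [0,0,0],"hand": 0.6}]}}

```text
time: 17.2
position: [0.4611, 0.0317, 0.0088]
tool_rot: [[1.0, -0.0, -0.01], [-0.0, -1.0, -0.001], [-0.01, 0.001, -1.0]]
contact_force: [1.3, 0.1, 0.7]
grip_width: 0.0511
gripper_force: 0.0
```

Run:
```python
from h import *
r=ctrl.read_state();print(r["position"],r["joints"],r["tool_rot"])
t=cams.camera("top");s=cams.camera("scene")
b=blob(t,"black",294,275,14); print(b)
f=lambda a,x,y:cv2.resize(a[y:y+85,x:x+100],None,fx=4,fy=4,interpolation=cv2.INTER_CUBIC)
cv2.imwrite("pics/c7.png",np.hstack([f(t["frame"],245,230),f(s["frame"],210,200)]))
```

```text
[0.4611 0.0317 0.0088] [-0.2178  0.7081  0.0398  2.3413 -0.258   0.1064 -1.5016] [[ 0.9999 -0.0001 -0.0103]
 [-0.0001 -1.     -0.0007]
 [-0.0103  0.0007 -0.9999]]Traceback (most recent call last):
  File "<stdin>", line 4, in <module>
  File "h.py", line 20, in blob
    i=1+np.argmax(s[1:,4]); cn=max(cv2.findContours((l==i).astype(np.uint8),cv2.RETR_EXTERNAL,cv2.CHAIN_APPROX_NONE)[0],key=len)
        ~~~~~~~~~^^^^^^^^^
    return _wrapfunc(a, 'argmax', axis=axis, out=out, **kwds)
    return bound(*args, **kwds)
ValueError: attempt to get argmax of an empty sequence
```

Joint 6 is at its lower limit (0.106), so this close to the base the tool needs a small tilt about its closing axis. I raise it, tilt 4° and retry.

>>> {"fn": "apply_moves", "kwargs": {"plan": [{"dp": [0,0,0.3],"rotation": [0,0,0],"hand": 0.7},{"dp": [0,0,0.3],"rotation": [0,0.25,0],"hand": 0.7},{"dp": [0,0,0],"rotation": [0,0.25,0],"hand": 0.7},{"dp": [0,0,0],"rotation": [0,0,0],"hand": 0.7}]}}

```text
time: 17.8
position: [0.4617, 0.0317, 0.0449]
tool_rot: [[0.997, -0.0, -0.079], [-0.0, -1.0, -0.001], [-0.079, 0.001, -0.997]]
contact_force: [-0.0, 0.0, -0.4]
grip_width: 0.0597
gripper_force: 0.0
```

Run:
```python
from h import *
t=cams.camera("top");s=cams.camera("scene")
r=ctrl.read_state();print(r["position"],r["joints"],r["tool_rot"])
for c,u,v in((t,294,275),(s,256,257)):
    try:
        b=blob(c,"black",u,v,15); print(b,onz(c,*b[0],.006))
    except Exception as e: print("none")
f=lambda a,x,y:cv2.resize(a[y:y+85,x:x+100],None,fx=4,fy=4,interpolation=cv2.INTER_CUBIC)
cv2.imwrite("pics/c7.png",np.hstack([f(t["frame"],245,230),f(s["frame"],210,200)]))
```

```text
[0.4607 0.0316 0.0446] [-0.2491  0.6464  0.0975  2.2822 -0.2412  0.3029 -1.5063] [[ 0.9968 -0.0001 -0.0801]
 [-0.0001 -1.     -0.0008]
 [-0.0801  0.0008 -0.9968]]
none
(array([257.0631, 258.1517]), array([14.0029, 19.0189]), np.int32(196)) [0.4559 0.0317 0.006 ]
```

View pics/c7.png

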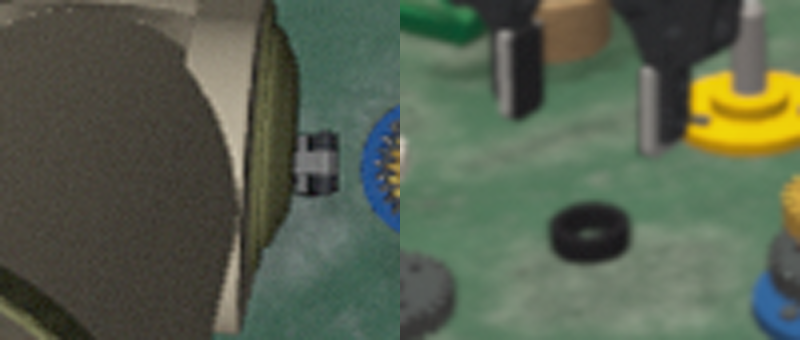

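The ring hasn't moved, at about (0.456, 0.0316). Descend with the tilt.

>>> {"fn": "apply_moves", "kwargs": {"plan": [{"dp": [-0.07,0,-0.2],"rotation": [0,0,0],"hand": 0.7},{"dp": [0,0,-0.3],"rotation": [0,0,0],"hand": 0.7},{"dp": [0,0,-0.17],"rotation": [0,0,0],"hand": 0.7},{"dp": [0,0,0],"rotation": [0,0,0],"hand": 0.7},{"dp": [0,0,0],"rotation": [0,0,0],"hand": 0.7}]}}

```text
time: 18.52
position: [0.4567, 0.0316, 0.0047]
tool_rot: [[0.997, -0.0, -0.08], [-0.0, -1.0, -0.001], [-0.08, 0.001, -0.997]]
contact_force: [0.1, -0.4, 0.5]
grip_width: 0.0594
gripper_force: 0.0
```

>>> {"fn": "apply_moves", "kwargs": {"plan": [{"dp": [0,0,0],"rotation": [0,0,0],"hand": 0.4},{"dp": [0,0,0],"rotation": [0,0,0],"hand": 0.2},{"dp": [0,0,0],"rotation": [0,0,0],"hand": 0.2},{"dp": [0,0,0],"rotation": [0,0,0],"hand": 0.2},{"dp": [0,0,0],"rotation": [0,0,0],"hand": 0.2}]}}

```text
time: 19.15
position: [0.4571, 0.0316, 0.0053]
tool_rot: [[0.997, -0.0, -0.079], [-0.0, -1.0, -0.001], [-0.079, 0.001, -0.997]]
contact_force: [0.3, 0.6, 5.8]
grip_width: 0.0316
gripper_force: 29.2
```

Run:
```python
from h import *
r=ctrl.read_state();print(r["position"],r["joints"],r["tool_rot"])
```

```text
[0.4571 0.0316 0.0053] [-0.2223  0.7228  0.0572  2.3014 -0.257   0.203  -1.495 ] [[ 0.9969 -0.0003 -0.0792]
 [-0.0003 -1.     -0.0006]
 [-0.0792  0.0006 -0.9969]]
```

>>> {"fn": "apply_moves", "kwargs": {"plan": [{"dp": [0,0,0.3],"rotation": [0,0,0],"hand": 0.15},{"dp": [0,0,0.7],"rotation": [0,0,0],"hand": 0.15},{"dp": [0,0,0.6],"rotation": [0,0,0],"hand": 0.15},{"dp": [0.4,0,0.16],"rotation": [0,0,0],"hand": 0.15},{"dp": [0.8,-0.02,0],"rotation": [0,0,0],"hand": 0.15},{"dp": [0.6,-0.02,-0.1],"rotation": [0,0,0],"hand": 0.15},{"dp": [0.29,0,-0.4],"rotation": [0,0,0],"hand": 0.15},{"dp": [0,0,-0.1],"rotation": [0,0,0],"hand": 0.15}]}}

```text
time: 20.15
position: [0.5824, 0.0293, 0.0732]
tool_rot: [[0.997, -0.0, -0.081], [-0.0, -1.0, -0.001], [-0.081, 0.001, -0.997]]
contact_force: [-0.8, 0.1, 0.2]
grip_width: 0.0315
gripper_force: 30.1
```

Run:
```python
from h import *
s=cams.camera("scene")
f=lambda a,x,y:cv2.resize(a[y:y+85,x:x+100],None,fx=6,fy=6,interpolation=cv2.INTER_CUBIC)
cv2.imwrite("pics/c8.png",f(s["frame"],250,165))
r=ctrl.read_state();print(r["position"],r["tool_rot"])
```

```text
[0.5811 0.0292 0.073 ] [[ 0.9966 -0.     -0.0826]
 [-0.0001 -1.     -0.001 ]
 [-0.0826  0.001  -0.9966]]
```

View pics/c8.png

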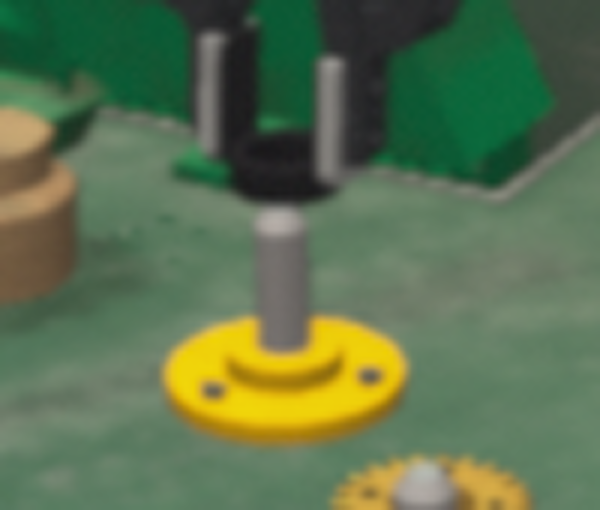

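The ring is above the yellow post (287 vs 283, about 1 mm). Lower and release.

>>> {"fn": "apply_moves", "kwargs": {"plan": [{"dp": [0,0,-0.2],"rotation": [0,0,0],"hand": 0.15},{"dp": [0,0,-0.3],"rotation": [0,0,0],"hand": 0.15},{"dp": [0,0,-0.25],"rotation": [0,0,0],"hand": 0.15},{"dp": [0,0,-0.1],"rotation": [0,0,0],"hand": 0.15},{"dp": [0,0,0],"rotation": [0,0,0],"hand": 0.15}]}}

```text
time: 20.82
position: [0.5819, 0.0291, 0.0226]
tool_rot: [[0.997, -0.0, -0.081], [-0.0, -1.0, -0.001], [-0.081, 0.001, -0.997]]
contact_force: [-0.4, -0.1, -0.2]
grip_width: 0.0315
gripper_force: 30.1
```

>>> {"fn": "apply_moves", "kwargs": {"plan": [{"dp": [0,0,0],"rotation": [0,0,0],"hand": 0.6},{"dp": [0,0,0],"rotation": [0,0,0],"hand": 0.7},{"dp": [0,0,0],"rotation": [0,0,0],"hand": 0.75},{"dp": [0,0,0.3],"rotation": [0,0,0],"hand": 0.75},{"dp": [0,0,0.6],"rotation": [0,0,0],"hand": 0.75},{"dp": [0,0,0.5],"rotation": [0,0,0],"hand": 0.75},{"dp": [0,0,0],"rotation": [0,0,0],"hand": 0.75}]}}

```text
time: 21.7
position: [0.5837, 0.0293, 0.1106]
tool_rot: [[0.997, -0.0, -0.075], [-0.0, -1.0, -0.0], [-0.075, 0.0, -0.997]]
contact_force: [-0.1, 0.1, -0.7]
grip_width: 0.064
gripper_force: 0.0
```

>>> {"fn": "apply_moves", "kwargs": {"plan": [{"dp": [-0.3,0.3,0],"rotation": [0,0,0],"hand": 0.8},{"dp": [-0.6,0.6,0],"rotation": [0,0,0],"hand": 0.8},{"dp": [-0.6,0.6,0],"rotation": [0,0,0],"hand": 0.8},{"dp": [-0.4,0.4,0],"rotation": [0,0,0],"hand": 0.8},{"dp": [-0.14,0.15,-0.3],"rotation": [0,0,0],"hand": 0.8},{"dp": [0,0,-0.7],"rotation": [0,0,0],"hand": 0.8},{"dp": [0,0,-0.5],"rotation": [0,0,0],"hand": 0.8},{"dp": [0,0,-0.26],"rotation": [0,0,0],"hand": 0.8}]}}

```text
time: 22.7
position: [0.4592, 0.1521, 0.0004]
tool_rot: [[0.997, -0.0, -0.082], [-0.0, -1.0, -0.001], [-0.082, 0.001, -0.997]]
contact_force: [-0.3, 0.9, 0.4]
grip_width: 0.0683
gripper_force: 0.0
```

>>> {"fn": "apply_moves", "kwargs": {"plan": [{"dp": [0,0,0],"rotation": [0,0,0],"hand": 0.7},{"dp": [0,0,0],"rotation": [0,0,0],"hand": 0.4},{"dp": [0,0,0],"rotation": [0,0,0],"hand": 0.3},{"dp": [0,0,0],"rotation": [0,0,0],"hand": 0.25},{"dp": [0,0,0],"rotation": [0,0,0],"hand": 0.25},{"dp": [0,0,0],"rotation": [0,0,0],"hand": 0.25}]}}

```text
time: 23.45
position: [0.4602, 0.1523, 0.0027]
tool_rot: [[0.997, -0.0, -0.079], [-0.0, -1.0, -0.0], [-0.079, 0.0, -0.997]]
contact_force: [-0.2, -1.3, 7.8]
grip_width: 0.0407
gripper_force: 30.7
```

>>> {"fn": "apply_moves", "kwargs": {"plan": [{"dp": [0,0,0.3],"rotation": [0,0,0],"hand": 0.2},{"dp": [0,0,0.7],"rotation": [0,0,0],"hand": 0.2},{"dp": [0,0,0.7],"rotation": [0,0,0],"hand": 0.2},{"dp": [0.4,-0.4,0.1],"rotation": [0,0,0],"hand": 0.2},{"dp": [0.65,-0.65,0],"rotation": [0,0,0],"hand": 0.2},{"dp": [0.6,-0.6,0],"rotation": [0,0,0],"hand": 0.2},{"dp": [0.39,-0.4,-0.3],"rotation": [0,0,0],"hand": 0.2},{"dp": [0,0,-0.3],"rotation": [0,0,0],"hand": 0.2}]}}

```text
time: 24.45
position: [0.5842, 0.0267, 0.0739]
tool_rot: [[0.997, -0.004, -0.077], [-0.004, -1.0, -0.001], [-0.077, 0.002, -0.997]]
contact_force: [-0.4, 0.2, -0.5]
grip_width: 0.0409
gripper_force: 30.5
```

Run:
```python
from h import *
s=cams.camera("scene")
f=lambda a,x,y:cv2.resize(a[y:y+85,x:x+100],None,fx=6,fy=6,interpolation=cv2.INTER_CUBIC)
cv2.imwrite("pics/c9.png",f(s["frame"],250,165))
r=ctrl.read_state();print(r["position"],r["tool_rot"])
```

```text
[0.5815 0.0284 0.0714] [[ 0.9966 -0.0018 -0.0818]
 [-0.0018 -1.     -0.001 ]
 [-0.0818  0.0011 -0.9966]]
```

View pics/c9.png

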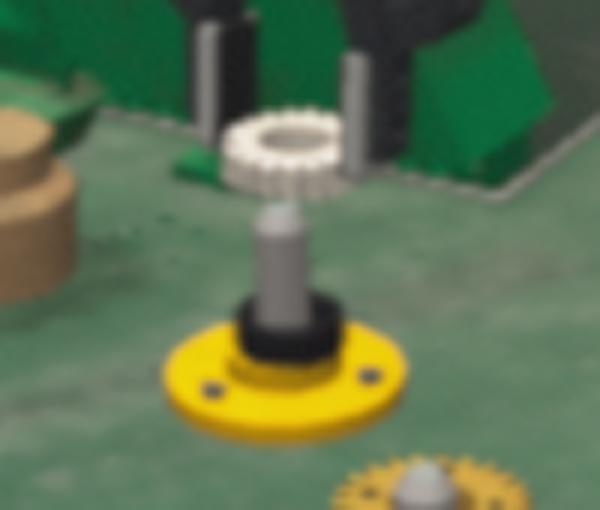

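Black is seated. White looks about 2 mm to the right, partly from lag; I measure it after settling.

>>> {"fn": "apply_moves", "kwargs": {"plan": [{"dp": [0,0.02,0],"rotation": [0,0,0],"hand": 0.2},{"dp": [0,0,0],"rotation": [0,0,0],"hand": 0.2},{"dp": [0,0,0],"rotation": [0,0,0],"hand": 0.2}]}}

```text
time: 24.88
position: [0.5822, 0.0313, 0.0743]
tool_rot: [[0.997, 0.001, -0.079], [0.001, -1.0, -0.0], [-0.079, 0.0, -0.997]]
contact_force: [-0.1, -0.4, 0.1]
grip_width: 0.0401
gripper_force: 30.5
```

Run:
```python
from h import *
s=cams.camera("scene"); y0=165;x0=250
c=cv2.resize(s["frame"][y0:y0+85,x0:x0+100],None,fx=8,fy=8,interpolation=cv2.INTER_CUBIC)
cv2.imwrite("pics/c10.png",c[130:530])
r=ctrl.read_state();print(r["position"])
p=r["position"]
for q in ([p[0],p[1],.0805],[.5821,.0294,.0805],[.5821,.0294,.06]): print((proj(s,q)-[x0,y0])*8-[0,130])
```

```text
[0.5823 0.0311 0.0743]
[371.8048  59.2182]
[378.2637  60.9672]
[380.618  147.6883]
```

View pics/c10.png

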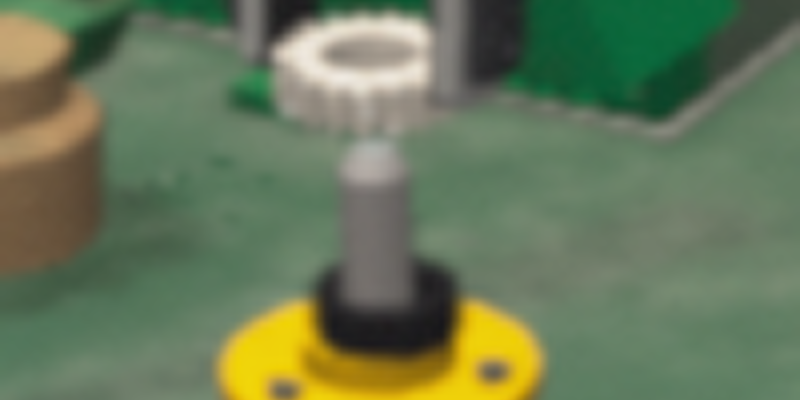

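Now centred (bore 372, post about 374). Lower and release.

>>> {"fn": "apply_moves", "kwargs": {"plan": [{"dp": [0,0,-0.2],"rotation": [0,0,0],"hand": 0.2},{"dp": [0,0,-0.25],"rotation": [0,0,0],"hand": 0.2},{"dp": [0,0,-0.2],"rotation": [0,0,0],"hand": 0.2},{"dp": [0,0,-0.06],"rotation": [0,0,0],"hand": 0.2},{"dp": [0,0,0],"rotation": [0,0,0],"hand": 0.2}]}}

```text
time: 25.55
position: [0.5814, 0.0304, 0.0308]
tool_rot: [[0.997, -0.0, -0.082], [-0.0, -1.0, -0.001], [-0.082, 0.001, -0.997]]
contact_force: [-2.4, 0.2, 5.0]
grip_width: 0.0403
gripper_force: 30.9
```

>>> {"fn": "apply_moves", "kwargs": {"plan": [{"dp": [0,0,0],"rotation": [0,0,0],"hand": 0.6},{"dp": [0,0,0],"rotation": [0,0,0],"hand": 0.7},{"dp": [0,0,0],"rotation": [0,0,0],"hand": 0.8},{"dp": [0,0,0.3],"rotation": [0,0,0],"hand": 0.8},{"dp": [0,0,0.7],"rotation": [0,0,0],"hand": 0.8},{"dp": [0,0,0.8],"rotation": [0,0,0],"hand": 0.8},{"dp": [0,0,0.8],"rotation": [0,0,0],"hand": 0.8},{"dp": [0,0,0],"rotation": [0,0,0],"hand": 0.8}]}}

```text
time: 26.55
position: [0.5842, 0.0303, 0.1919]
tool_rot: [[0.997, -0.0, -0.073], [-0.0, -1.0, 0.0], [-0.073, -0.0, -0.997]]
contact_force: [-0.1, 0.2, -0.8]
grip_width: 0.0682
gripper_force: 0.0
```

Run:
```python
from h import *
s=cams.camera("scene")
cv2.imwrite("pics/c11.png",cv2.resize(s["frame"][165:300,200:380],None,fx=4.4,fy=4.4,interpolation=cv2.INTER_CUBIC))
print(ctrl.read_state()["position"])
```

```text
[0.5831 0.0305 0.1898]
```

View pics/c11.png

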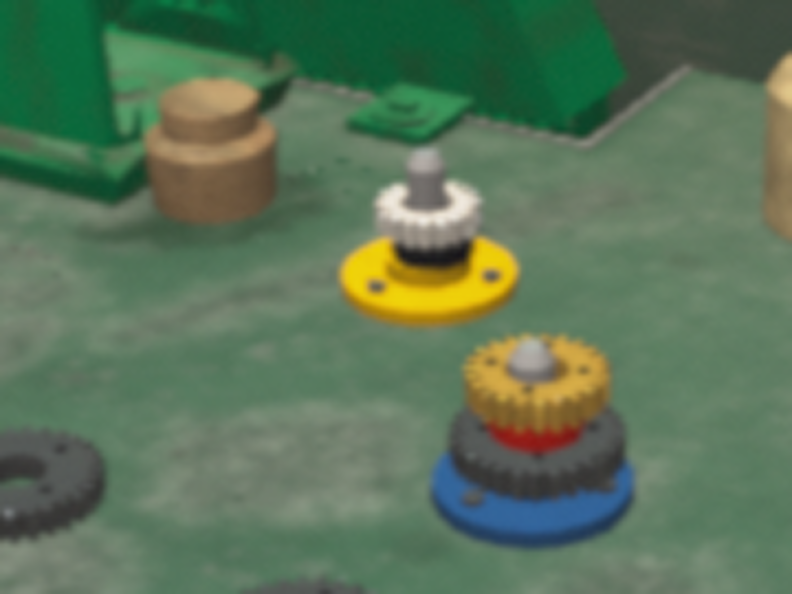

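Both stacks are seated flat on their posts, the bystanders are in place, and the gripper is clear at z 0.19.

```bash
python3 -c "
from cell import sign_off
print(sign_off())"
```

```text
the job is handed in; nothing more can be done
None
```

Both studs are made up and handed in: steel gear, red spacer and brass gear on the blue-footed stand, black spacer and white gear on the yellow-footed one. The last picture showed every part seated flat. Joint 6 read 0.106 (stated minimum 0.11) for under a second during the first try at the black spacer; no fault was reported, and the hand-in gave no verdict.

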